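# Clamp a drill core in its V-rest holder for the microscope

### The job

Take the reddish granite core from the wooden rack and lay it in the two black V-rests of the core holder without dropping it, then slide it along until it bears firmly against the steel end stop. Swing the steel strap over it and press the red thumb tab down until the strap snaps fully home under the catch. The stone is brittle: feel your way, never ram it against the stop or crush it under the strap, and leave the dark core and everything else on the table where they are.

Things in the scene. Friction and masses are not known exactly. Their poses are not given: they have to be found in the camera images.
- core: The drill core to clamp: a reddish speckled granite cylinder, 32 mm in diameter, 130 mm long, about 0.22 to 0.35 kg. Brittle: it chips if it meets the end stop with over 12 N, the V-rests with over 38 N or the strap's pad with over 10 N. Origin at its middle on its axis; its y axis runs along the cylinder (ends alike). It starts in one of the rack's two places, axis 38.6 mm above the table.
- core_dark: A second core of the same size in dark basalt, lying in the rack's other place, 90 mm from the first; not to be moved. Origin and axes as for the core.
- rack: Light wooden rack fixed to the table: board 170 x 150 x 10 mm, origin under its centre, x across the two cores, y along them. Core places at x = -45 and +45 mm. Notched blocks 14 mm thick (y), 32 mm high at y = -45 and +45 mm leave the middle 76 mm of a core free to be gripped from above; its axis is 28.6 mm above the board.
- holder: Aluminium core holder screwed to the table, base plate 150 x 162 x 12 mm. Origin on the table under the middle of the V axis; y along the V axis towards the end stop, x from the catch side (-x) to the hinge side (+x), z up. A seated core has its axis at x = 0, z = 48.6 mm, and its middle at y = 0 when home against the stop. Strap, hinge and catch lie at y = +42 mm, over the V-rest nearer the stop.
- cradle: The two black V-rests, one rigid part; origin and axes those of the holder. Plates 60 mm wide (x), 18 mm thick (y), tops 46 mm above the table, at y = -42 and +42 mm, each with a 90 degree V whose lowest line is 26 mm above the table. Between them 66 mm are free for fingers down to the base plate (12 mm).
- end_stop: Steel end stop upright at the +y end of the holder, 30 mm wide, 8 mm thick, rising to 60 mm above the table. Origin in its contact face on the V axis (holder y = 65 mm, z = 48.6 mm); the face looks to -y. Rigid.
- strap (a joint): Strap angle, rad. 0: home, level, held under the catch; grows as it opens: 1.57 upright, starts at 2.0 to 2.35 leaning back over the hinge side. The hinge is stiff (0.09 N m): it stays where left. Going down, pad and nose touch core and catch near 0.08; the tab force peaks at 6 to 10 N near 0.06, drops, and the catch snaps over the nose at about 0. Below -0.014 the pad is solid and the load climbs.
- strap_hinge (a point): Point on the strap's hinge axis, at holder x = 42, y = 42, z = 76.5 mm; the strap turns about the holder's y axis through it. The steel strap is 20 mm wide (y), 5 mm thick, its nose pin 104 mm from the hinge axis. Two hinge ears beside it, x = 35 to 49 mm, are 84 mm high.
- strap_tab (a point): Centre of the upper face of the red thumb tab (24 x 24 mm) on the strap, 80 mm from the hinge axis, 5.5 mm off the strap's mid plane. With the strap home the face looks up at holder x = -38, y = 42, z = 82 mm. Press here.
- pad: White spring-loaded nylon pad, 14 x 14 mm, under the strap 42 mm from the hinge axis; origin in the middle of its pressing face, 12.8 mm off the strap's underside when free. Spring 1 N/mm, preloaded 1.6 N: with the strap home it presses a seated core with about 5 N. After 3.9 mm of travel it is solid.
- catch_head (a point): Tip of the brass spring catch at rest, holder x = -60, y = 42, z = 79 mm: it hooks over the strap's nose pin. The sloping head, 18 mm wide, rises 12 mm and leans away to -x; the nose pushes it back against its spring (under 3 N). Its red release tab and dark cheeks lie further out (x = -92 to -67 mm, up to 94 mm high).
- vial_a: Clear specimen vial with white cap, 26 mm wide, 55 mm high, standing between the rack and the holder towards the far side; a bystander. Origin under its centre.
- vial_b: Amber specimen vial with blue cap, same size, beside the other; a bystander. Origin under its centre.
- scale_bar: Yellow and black photo scale bar lying flat, 20 x 100 x 5 mm; a bystander. Origin under its centre.
- loupe: Folding hand lens lying flat, 80 mm long, 30 mm wide, 14 mm thick; a bystander. Origin under the lens.
- find_box: Flat white find box with clear lid, 84 x 64 x 30 mm; a bystander. Origin under its centre.
Mind the look-alikes: they are no part of the job. Leave any orange look-alike of the core alone.

How it is judged:
On the way, in this order (a step that is already met when the one before it is completed fails the run):
1. the core lies in both V-rests, strap still open, and is bears against the end stop with at least 1 N (x of core in the frame of holder between -0.0015 and 0.0015 m and z of core in the frame of holder between 0.0471 and 0.0501 m and angle between the y axis of core and the y axis of holder, either way round below 0.03 rad and y of core in the frame of holder between -0.002 and 0.002 m and contact force between core and end_stop above 1 N and value of joint strap above 1 rad), for 0.05 s.
2. the strap is home over the core and its pad presses the stone (x of core in the frame of holder between -0.0015 and 0.0015 m and z of core in the frame of holder between 0.0471 and 0.0501 m and angle between the y axis of core and the y axis of holder, either way round below 0.03 rad and value of joint strap below 0.03 rad and contact force between core and pad above 3.5 N), for 0.2 s.
At the end, for the whole second after the job is handed in: The granite core lies at rest in both V-rests (within 1.5 mm of the V axis and 0.03 rad along it), its end within 2 mm of the end stop; the strap is home under its catch (within 0.03 rad of level) with its pad pressing the stone with over 3.5 N; nothing is held (all of step 2 and y of core in the frame of holder between -0.002 and 0.002 m and value of joint strap above -0.03 rad and linear speed of core below 0.01 m/s); the robot touches nothing.
It fails at once if the core is rammed: over 12 N against the end stop (contact force between core and end_stop above 12 N).
It fails at once if the core is crushed: over 10 N under the strap's pad (contact force between core and pad above 10 N).
It fails at once if the core is dropped or forced into the V-rests: over 38 N on them (contact force between core and cradle above 38 N).
It fails at once if the dark core or another bystander is moved over 25 mm (distance of any of core_dark, vial_a, vial_b, scale_bar, loupe, find_box, scale_bar from where it was at the start of the episode above 0.025 m).
It also fails if it takes over 72 s, if anything falls off the work surface, if the arm or the gripper's body presses on something with over 40 N, if the wrist force passes 120 N, or if a joint passes its speed limit or range.

### The arm

A 7-joint arm with a two-finger parallel gripper is mounted at the origin on the work surface. World frame = base frame: x ahead of the robot, y to its left, z up, the work surface at z = 0. Lengths are in m, angles in rad, forces in N, time in s.
With the tool pointing down it reaches from about 0.4 to 0.85 m from the base axis. Payload 10.4 kg.
Tool frame: the origin (TCP) lies on the mounting face of the last link; the fingertips stand r.tips_ahead ahead of it and the grasp point (between the pads) lies 164 mm ahead of it (r.tips_ahead is the distance from the TCP to the fingertips, in m); z points along the fingers, y is the line along which they close (so a half turn about z gives the same grasp; the last joint's range is limited). The gripper opens to 87 mm and grips with 3 to 60 N. Pads are 19 mm wide; open, the fingers measure 117 mm over their backs; the gripper's body (75 mm by 190 mm) begins 51 mm behind the grasp point.
Start: joints at [1.277, 0.332, -0.065, 1.46, 0.022, 1.35, -0.088], TCP at [0.167, -0.602, 0.405] pointing down, gripper open.
Joint ranges: [-2.6, 2.6], [-0.5, 2.12], [-1.47, 1.34], [0.16, 2.42], [-1.27, 4.41], [0.06, 2.06], [-2.6, 2.6]. Speed limits (rad/s): [2.22, 2.22, 2.79, 2.79, 3.14, 3.14, 3.14].

### API

Orientations are given as a unit quaternion [x, y, z, w].
In Python, from bench import telemetry, imaging, job, r gives the robot as it stands.
- The arm moves only by the tool move_arm, never from a script. Its argument "steps" is a list of rows, each an object of numbers: "dx", "dy", "dz": the shift along the tool's x, y, z in cm; "spin": the turn about the tool's z in rad. In form: [{"dx": .., "dy": .., "dz": .., "spin": ..}, ...]. A call has 1 to 12 rows; each row shifts and turns the commanded pose from where the row before left it, along the tool's axes as they then stand; what a row does not reach is not made up. A row lasts 1/10 s, in which the tool goes at most 50 mm and 8.59 degrees, less where a joint would pass 70% of its speed; a pose out of reach is approached as far as the arm can. A call with a gripper value outside its range is refused whole. "claw" is the finger opening in cm, from 0 to 8.7, set as the call begins (left out, the last holds). The fingers move at their own pace and stop on an object; "squeeze" is the grip in N (left out, the last holds). Time passes only in rows, so rows that do not move let the fingers close. It gives the time, the measured TCP pose, the force, the opening and the grip force at its end, in the units of the state.
- telemetry.read_state(): the state, without advancing time (a new reading comes with each control period).
- imaging.camera(name): name is "side" or "top" or "wrist"; returns a dict with "img" (400x640x3 uint8, red, green, blue), "camera_matrix" (3x3 intrinsics, pixels), "R" (3x3) and "t" (3): a world point X has camera coordinates R X + t. Camera axes: x right, y down, z forward; pixel columns grow to the right and rows downward; lengths in m; the calibration is good to about 2 mm. A picture is of the moment at which its call begins. There is no depth.
- job.close_job(): hands the job in; it is judged then, once.
The state is a dict: "time": time; "joint_positions": joint angles; "joint_vel": joint speeds; "joint_torque": joint torques, N m; "ee_pos": TCP position; "eef_rot": TCP orientation; "ft_force": force on the tool from outside, world axes, zero at the start; "torque": the same for the moment, N m; "width": finger opening in m; "grip_force": force on a finger pad.
Only numpy, scipy, OpenCV 4.12 (cv2) and the standard library are available. Lean on these libraries where they do the work, as an engineer would, in place of code of your own. Each camera call takes 0.05 s, during which the arm holds its last target. There are 200 camera calls.

## Working session

There is one attempt and no reset: what is moved stays moved. The work goes in short steps, Python scripts to look and compute and a tool call to move; the robot and the scene stay as the last step left them, time stands still between calls to the robot, and variables do not carry over. Pictures are saved under pics/ and viewed, at most 10 in all, crops included, and the job is handed in when it is done.

Besides the shell and the picture viewer there is one more tool, called after "Call:" by a JSON object that holds its "name" and its "arguments", one argument or row to a line. move_arm: Moves the arm, as the interface text tells. Its arguments: {"type":"object","properties":{"steps":{"type":"array","items":{"type":"object","properties":{"dx":{"type":"number"},"dy":{"type":"number"},"dz":{"type":"number"},"spin":{"type":"number"}}}},"claw":{"type":"number"},"squeeze":{"type":"number"}},"required":["steps"]}

```bash
mkdir -p pics; ls
cat > h.py <<'E'
import numpy as np, cv2
from scipy.spatial.transform import Rotation as Ro
from bench import telemetry, imaging, job, r
def cam(n,save=None):
    c=imaging.camera(n); 
    if save: cv2.imwrite('pics/'+save,c['img'][:,:,::-1])
    return c
def ray(c,uv,z):
    K,R,t=[np.array(c[k]) for k in('camera_matrix','R','t')]
    d=R.T@np.linalg.solve(K,[uv[0],uv[1],1.]); o=-R.T@t
    return o+d*(z-o[2])/d[2]
def proj(c,X):
    K,R,t=[np.array(c[k]) for k in('camera_matrix','R','t')]
    p=K@(R@np.array(X)+t); return p[:2]/p[2]
E
python3 - <<'E'
from h import *
import pickle
cs={n:cam(n,n+'0.png') for n in('top','side')}
pickle.dump(cs,open('c0.pkl','wb'))
for n in cs: c=cs[n]; print(n,-np.array(c['R']).T@c['t'],np.array(c['R']).round(3).tolist())
s=telemetry.read_state();print(s,r.tips_ahead)
cv2.imwrite('pics/both.png',np.vstack([c['img'][:,:,::-1] for c in cs.values()])[:, :][:800])
E
```

```text
pics
top [0.21178241 0.00812989 1.55326355] [[0.005, -1.0, -0.002], [-0.979, -0.005, -0.203], [0.203, 0.003, -0.979]]
side [-0.08823072  0.6655783   0.72938851] [[-0.737, -0.676, 0.02], [-0.413, 0.426, -0.805], [0.535, -0.602, -0.593]]
{'time': 0.1, 'joint_positions': array([ 1.27740713,  0.33275237, -0.06467376,  1.46086475,  0.02160429,
        1.34987956, -0.0885024 ]), 'joint_vel': array([ 0.00081934, -0.00141454, -0.00010933, -0.002824  , -0.00082752,
        0.00023431,  0.00067274]), 'joint_torque': array([ 2.55046689e-03, -6.24549866e+01,  2.55059270e-02, -3.90715778e+01,
       -6.13237359e-02,  3.65921867e-02,  4.66373410e-05]), 'ee_pos': array([ 0.16714232, -0.60211038,  0.40406492]), 'eef_rot': array([ 9.90848429e-01,  1.34977871e-01, -1.15191259e-04, -5.93283526e-04]), 'ft_force': array([ 0.54655534, -0.12265757,  0.29065284]), 'torque': array([-0.03293431,  0.03782982,  0.01733713]), 'grip_force': 0.0, 'width': 0.08725840382066802} 0.1822
```

View pics/top0.png

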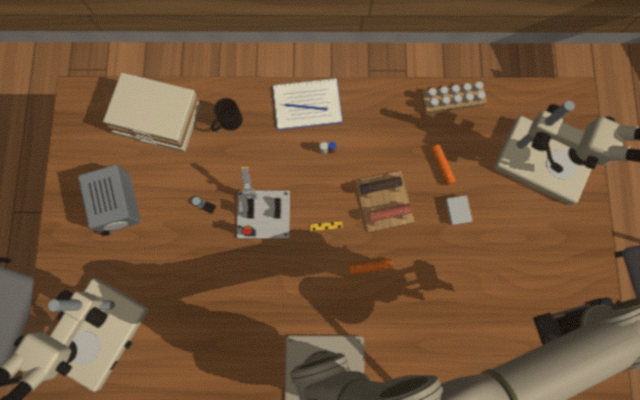

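View pics/side0.png

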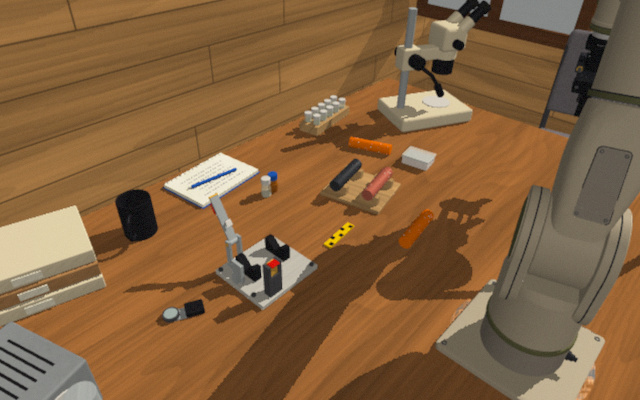

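The top view shows the granite core at about (390,213), the dark core at (381,185) and the holder plate around (263,214). The strap leans up at (246,180), the red release tab is at (247,231), and the stop is on the image left (+y world). The side view agrees, and the orange look-alikes are well away from the work.

Run:
```python
from h import *
import pickle
cs=pickle.load(open('c0.pkl','rb'));c=cs['top'];im=c['img']
hsv=cv2.cvtColor(im,cv2.COLOR_RGB2HSV)
def rect(m,box,z,name):
    k=np.zeros(m.shape,np.uint8);x0,y0,x1,y1=box;k[y0:y1,x0:x1]=m[y0:y1,x0:x1]
    k=k.astype(np.uint8)
    cn=max(cv2.findContours(k,0,2)[0],key=cv2.contourArea)
    W=np.array([ray(c,p[0],z)[:2] for p in cn])*1000
    rc=cv2.minAreaRect(W.astype(np.float32));print(name,cv2.contourArea(cn),rc,cv2.boundingRect(cn))
print(hsv[213,385:400:5],hsv[185,380],hsv[222,385],hsv[228,262], hsv[205,262])
g=((hsv[...,0]<7)|(hsv[...,0]>170))&(hsv[...,1]>90)&(hsv[...,2]>80)
rect(g,(355,195,420,230),.045,'gran')
rect(hsv[...,2]<70,(355,170,410,197),.045,'dark')
rect((hsv[...,1]<70)&(hsv[...,2]>80),(230,191,296,245),.012,'plate')
cv2.imwrite('pics/crop.png',cv2.resize(im[150:250,220:430,::-1],None,fx=3.8,fy=3.8,interpolation=2))
```

```text
[[  8 146 150]
 [  7 137 158]
 [  7 147 151]] [14 81 66] [ 16 119 152] [ 20  27 167] [ 23  28 164]
gran 24.0 ((492.8595275878906, -232.29443359375), (25.085622787475586, 48.34865951538086), 6.0908050537109375) (393, 205, 16, 10)
dark 141.0 ((572.5302124023438, -166.35464477539062), (28.37668800354004, 120.77092742919922), 14.591482162475586) (360, 178, 38, 16)
plate 2341.0 ((482.4502258300781, 194.51275634765625), (149.52676391601562, 164.5717315673828), 0.29904261231422424) (237, 191, 53, 48)
```

View pics/crop.png

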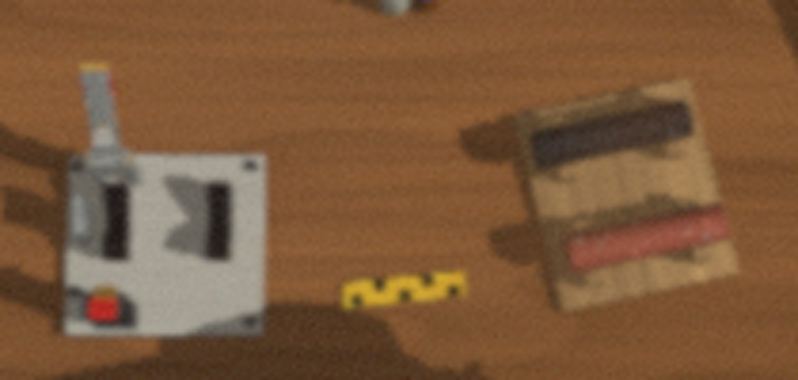

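```bash
cat >> h.py <<'E'
def need(p,yaw=None,ahead=.164):
    """remaining tool-frame shift (cm) to bring grasp point to p; spin to bring tool y to world angle yaw"""
    s=telemetry.read_state();R=Ro.from_quat(s['eef_rot']).as_matrix()
    d=np.array(p)-(s['ee_pos']+R[:,2]*ahead)
    a=np.arctan2(R[1,1],R[0,1]); sp=None if yaw is None else -((yaw-a+np.pi)%(2*np.pi)-np.pi)
    print('t',s['time'],'grasp',(s['ee_pos']+R[:,2]*ahead).round(4),'yaw',round(a,4),'tilt',R[:2,2].round(4),'tool d cm',(R.T@d*100).round(3),'spin',sp,'F',s['ft_force'].round(2),'w',s['width'])
E
python3 - <<'E'
from h import *
import pickle
cs=pickle.load(open('c0.pkl','rb'));c=cs['top']
a=ray(c,(369.5,216.6),.042);b=ray(c,(411.6,208.4),.042);print(a,b,(a+b)/2,np.linalg.norm(a-b),np.arctan2(*(b-a)[:2]))
need(((a+b)/2)[:2].tolist()+[.2],.2)
E
```

```text
[ 0.47160213 -0.13631303  0.042     ] [ 0.49787339 -0.26628809  0.042     ] [ 0.48473776 -0.20130056  0.042     ] 0.13260351840191825 2.9421542933772624
t 0.1 grasp [ 0.1671 -0.6019  0.2401] yaw -1.3 tilt [-0.0004  0.0011] tool d cm [ 41.325 -30.101   4.04 ] spin -1.5000140602731058 F [ 0.55 -0.12  0.29] w 0.08725840382066802
```

Call:
{"name": "move_arm", "arguments": {
  "steps": [
    {"dx": 3.5,"dy": -2.5},
    {"dx": 3.5,"dy": -2.5},
    {"dx": 3.5,"dy": -2.5},
    {"dx": 3.5,"dy": -2.5},
    {"dx": 3.5,"dy": -2.5},
    {"dx": 3.5,"dy": -2.5},
    {"dx": 3.5,"dy": -2.5},
    {"dx": 3.5,"dy": -2.5},
    {"dx": 3.5,"dy": -2.5},
    {"dx": 3.5,"dy": -2.5},
    {"dx": 3.5,"dy": -2.5},
    {"dx": 2.8,"dy": -2.6}
  ],
  "claw": 8.7
}}

```text
$.steps[0]: bad value
```

Call:
{"name": "move_arm", "arguments": {
  "steps": [
    {"spin": -0.14},
    {"spin": -0.14},
    {"spin": -0.14},
    {"spin": -0.14},
    {"spin": -0.14},
    {"spin": -0.14},
    {"spin": -0.14},
    {"spin": -0.14},
    {"spin": -0.14},
    {"spin": -0.14},
    {"spin": -0.1},
    {}
  ]
}}

```text
$.steps[0]: bad value
```

Run:
```python
from h import *
import pickle
c=cam('wrist','w1.png');pickle.dump(c,open('w1.pkl','wb'))
print(-np.array(c['R']).T@c['t'])
need([.4847,-.2013,.2],.2);print(proj(c,[.4847,-.2013,.0386]),proj(c,[.4716,-.136,.0386]),proj(c,[.498,-.266,.0386]))
```

```text
[ 0.24602591 -0.57966043  0.38467113]
t 0.15 grasp [ 0.1671 -0.602   0.2401] yaw -1.3 tilt [-0.0003  0.001 ] tool d cm [ 41.321 -30.108   4.045] spin -1.5000241173115336 F [ 0.08 -0.87  0.56] w 0.08706493963228858
[ -34.24103207 -301.32164165] [-116.52276059 -309.97029575] [  46.28650795 -293.39979866]
```

View pics/w1.png

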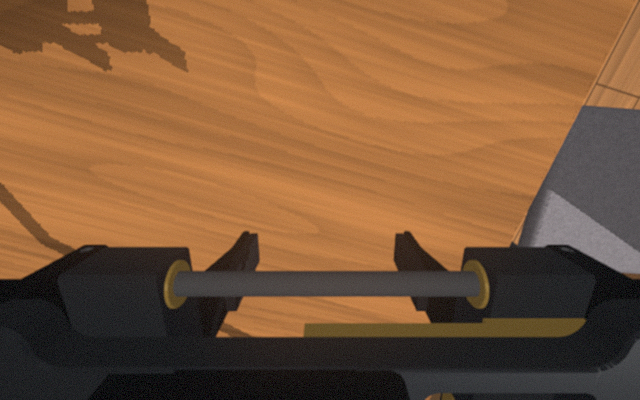

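The wrist picture shows only bare table and the fingers. The camera sits on the tool's +x side. The moves were refused because every row needs all four fields.

Call:
{"name": "move_arm", "arguments": {
  "steps": [
    {"dx": 3.5,"dy": -2.5,"dz": 0,"spin": 0},
    {"dx": 3.5,"dy": -2.5,"dz": 0,"spin": 0},
    {"dx": 3.5,"dy": -2.5,"dz": 0,"spin": 0},
    {"dx": 3.5,"dy": -2.5,"dz": 0,"spin": 0},
    {"dx": 3.5,"dy": -2.5,"dz": 0,"spin": 0},
    {"dx": 3.5,"dy": -2.5,"dz": 0,"spin": 0},
    {"dx": 3.5,"dy": -2.5,"dz": 0,"spin": 0},
    {"dx": 3.5,"dy": -2.5,"dz": 0,"spin": 0},
    {"dx": 3.5,"dy": -2.5,"dz": 0,"spin": 0},
    {"dx": 3.5,"dy": -2.5,"dz": 0,"spin": 0},
    {"dx": 3.5,"dy": -2.5,"dz": 0,"spin": 0},
    {"dx": 2.8,"dy": -2.6,"dz": 0,"spin": 0}
  ],
  "claw": 8.7,
  "squeeze": 10
}}

```text
time: 1.35
ee_pos: [0.4857, -0.1999, 0.4046]
eef_rot: [0.991, 0.135, 0.0, -0.0]
ft_force: [0.1, 0.3, -0.8]
width: 0.0871
grip_force: 0.0
```

Call:
{"name": "move_arm", "arguments": {
  "steps": [
    {"dx": 0,"dy": 0,"dz": 0,"spin": -0.14},
    {"dx": 0,"dy": 0,"dz": 0,"spin": -0.14},
    {"dx": 0,"dy": 0,"dz": 0,"spin": -0.14},
    {"dx": 0,"dy": 0,"dz": 0,"spin": -0.14},
    {"dx": 0,"dy": 0,"dz": 0,"spin": -0.14},
    {"dx": 0,"dy": 0,"dz": 0,"spin": -0.14},
    {"dx": 0,"dy": 0,"dz": 0,"spin": -0.14},
    {"dx": 0,"dy": 0,"dz": 0,"spin": -0.14},
    {"dx": 0,"dy": 0,"dz": 0,"spin": -0.14},
    {"dx": 0,"dy": 0,"dz": 0,"spin": -0.14},
    {"dx": 0,"dy": 0,"dz": 0,"spin": -0.1},
    {"dx": 0,"dy": 0,"dz": 0,"spin": 0}
  ]
}}

```text
time: 2.55
ee_pos: [0.4845, -0.2018, 0.4046]
eef_rot: [0.632, 0.775, -0.0, -0.0]
ft_force: [0.2, 0.4, -0.4]
width: 0.0869
grip_force: 0.0
```

Run:
```python
from h import *
import pickle
c=cam('wrist','w2.png');pickle.dump(c,open('w2.pkl','wb'))
print(-np.array(c['R']).T@c['t'])
need([.4847,-.2013,.2],.2);print(proj(c,[.4847,-.2013,.0386]),proj(c,[.4716,-.136,.0386]),proj(c,[.498,-.266,.0386]))
```

```text
[ 0.4684751  -0.12122765  0.38519415]
t 2.6 grasp [ 0.4845 -0.2017  0.2406] yaw 0.1977 tilt [-0.0003  0.0001] tool d cm [0.039 0.029 4.059] spin -0.002322964661789495 F [-0.91  0.11 -0.11] w 0.08709073565760413
[325.98806255 180.43328551] [326.15138651 126.41302247] [326.0767879  228.38074283]
```

View pics/w2.png

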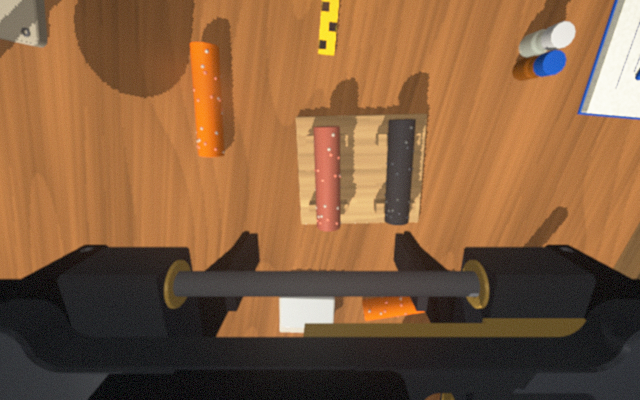

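The core spans about (327,126) to (328,230) and is nearly aligned with the tool x axis. The dark core is on the right at (399,172).

```bash
cat >> h.py <<'E'
def core(c,z,box=None):
    hsv=cv2.cvtColor(c['img'],cv2.COLOR_RGB2HSV)
    m=(((hsv[...,0]<7)|(hsv[...,0]>172))&(hsv[...,1]>80)&(hsv[...,2]>50)).astype(np.uint8)
    if box: k=np.zeros_like(m);x0,y0,x1,y1=box;k[y0:y1,x0:x1]=m[y0:y1,x0:x1];m=k
    m=cv2.morphologyEx(m,3,np.ones((5,5)))
    cn=max(cv2.findContours(m,0,2)[0],key=cv2.contourArea);print(cv2.boundingRect(cn))
    W=np.array([ray(c,p[0],z)[:2] for p in cn])*1000
    (cx,cy),(w,h),a=cv2.minAreaRect(W.astype(np.float32))
    a=np.radians(a)+(np.pi/2 if h<w else 0)  # axis = rect-height dir rotated; a = angle of perpendicular
    a=(a+np.pi/2)%np.pi-np.pi/2
    print('core',cx/1e3,cy/1e3,w,h,'perp yaw',a);return np.array([cx/1e3,cy/1e3]),a
E
python3 - <<'E'
from h import *
import pickle
c=pickle.load(open('w2.pkl','rb'))
p,a=core(c,.0386,(290,110,360,240))
q=p-.018*np.array([-np.sin(a),np.cos(a)])
print(q);need([*q,.0386],a)
E
```

```text
(314, 127, 26, 104)
core 0.48644863891601564 -0.202112060546875 30.15503692626953 134.66506958007812 perp yaw 0.22212829105581333
[ 0.49041415 -0.21966981]
t 2.6 grasp [ 0.4845 -0.2017  0.2406] yaw 0.1977 tilt [-0.0003  0.0001] tool d cm [-1.876  0.233 20.198] spin -0.02445125571760265 F [-0.91  0.11 -0.11] w 0.08709073565760413
```

Call:
{"name": "move_arm", "arguments": {
  "steps": [
    {"dx": -1.0,"dy": 0.1,"dz": 1,"spin": -0.024},
    {"dx": -0.9,"dy": 0.1,"dz": 3,"spin": 0},
    {"dx": 0,"dy": 0,"dz": 3,"spin": 0},
    {"dx": 0,"dy": 0,"dz": 3,"spin": 0},
    {"dx": 0,"dy": 0,"dz": 3,"spin": 0},
    {"dx": 0,"dy": 0,"dz": 3,"spin": 0},
    {"dx": 0,"dy": 0,"dz": 2,"spin": 0},
    {"dx": 0,"dy": 0,"dz": 1.5,"spin": 0},
    {"dx": 0,"dy": 0,"dz": 0.7,"spin": 0},
    {"dx": 0,"dy": 0,"dz": 0,"spin": 0},
    {"dx": 0,"dy": 0,"dz": 0,"spin": 0}
  ]
}}

```text
time: 3.7
ee_pos: [0.491, -0.22, 0.2036]
eef_rot: [0.624, 0.782, 0.0, 0.001]
ft_force: [-0.1, 0.1, 1.5]
width: 0.0872
grip_force: 0.0
```

Call:
{"name": "move_arm", "arguments": {
  "steps": [
    {"dx": 0,"dy": 0,"dz": 0,"spin": 0},
    {"dx": 0,"dy": 0,"dz": 0,"spin": 0},
    {"dx": 0,"dy": 0,"dz": 0,"spin": 0},
    {"dx": 0,"dy": 0,"dz": 0,"spin": 0},
    {"dx": 0,"dy": 0,"dz": 0,"spin": 0},
    {"dx": 0,"dy": 0,"dz": 0,"spin": 0},
    {"dx": 0,"dy": 0,"dz": 0,"spin": 0},
    {"dx": 0,"dy": 0,"dz": 0,"spin": 0}
  ],
  "claw": 2.5,
  "squeeze": 25
}}

```text
time: 4.5
ee_pos: [0.4904, -0.2199, 0.2027]
eef_rot: [0.624, 0.782, -0.0, -0.0]
ft_force: [-4.2, -0.1, 4.5]
width: 0.0313
grip_force: 24.9
```

Run:
```python
from h import *
need([.5,-.2,.0386],.22)
```

```text
t 4.5 grasp [ 0.4902 -0.22    0.0387] yaw 0.2239 tilt [-0.0007 -0.0001] tool d cm [1.73  1.394 0.007] spin 0.003933044698476884 F [-4.24 -0.05  4.52] w 0.03130785807395391
```

Call:
{"name": "move_arm", "arguments": {
  "steps": [
    {"dx": 0,"dy": 0,"dz": -0.5,"spin": 0},
    {"dx": 0,"dy": 0,"dz": -1.5,"spin": 0},
    {"dx": 0,"dy": 0,"dz": -3,"spin": 0},
    {"dx": 0,"dy": 0,"dz": -3,"spin": 0},
    {"dx": 0,"dy": 0,"dz": -3,"spin": 0},
    {"dx": 0,"dy": 0,"dz": -3,"spin": 0.07},
    {"dx": 0,"dy": 0,"dz": -3,"spin": 0.08},
    {"dx": 0,"dy": 0,"dz": -2,"spin": 0.074},
    {"dx": 0,"dy": 0,"dz": -1,"spin": 0}
  ]
}}

```text
time: 5.4
ee_pos: [0.4907, -0.2195, 0.4058]
eef_rot: [0.707, 0.707, 0.0, 0.002]
ft_force: [0.1, 0.5, -3.8]
width: 0.0313
grip_force: 25.0
```

Call:
{"name": "move_arm", "arguments": {
  "steps": [
    {"dx": 1,"dy": 0.5,"dz": 0,"spin": 0},
    {"dx": 2.5,"dy": 0,"dz": 0,"spin": 0},
    {"dx": 3,"dy": 0,"dz": 0,"spin": 0},
    {"dx": 3,"dy": 0,"dz": 0,"spin": 0},
    {"dx": 3,"dy": 0,"dz": 0,"spin": 0},
    {"dx": 3,"dy": 0,"dz": 0,"spin": 0},
    {"dx": 3,"dy": 0,"dz": 0,"spin": 0},
    {"dx": 3,"dy": 0,"dz": 0,"spin": 0},
    {"dx": 2.5,"dy": 0,"dz": 0,"spin": 0},
    {"dx": 1.5,"dy": 0,"dz": 0,"spin": 0},
    {"dx": 0.5,"dy": 0,"dz": 0,"spin": 0},
    {"dx": 0,"dy": 0,"dz": 0,"spin": 0}
  ]
}}

```text
time: 6.6
ee_pos: [0.4953, 0.0409, 0.402]
eef_rot: [0.706, 0.708, -0.0, -0.001]
ft_force: [0.8, -0.6, -2.4]
width: 0.0315
grip_force: 25.0
```

Run:
```python
from h import *
import pickle
c=cam('wrist','w3.png');pickle.dump(c,open('w3.pkl','wb'))
print(-np.array(c['R']).T@c['t'])
need([.495,.168,.2],0)
```

```text
[0.49532788 0.12306169 0.38260063]
t 6.65 grasp [0.4952 0.0398 0.2381] yaw 0.0009 tilt [-0.0012 -0.0002] tool d cm [ 1.2817e+01 -8.0000e-03  3.8040e+00] spin 0.0009381273580486571 F [ 0.29 -0.44 -3.46] w 0.03155416469645546
```

View pics/w3.png

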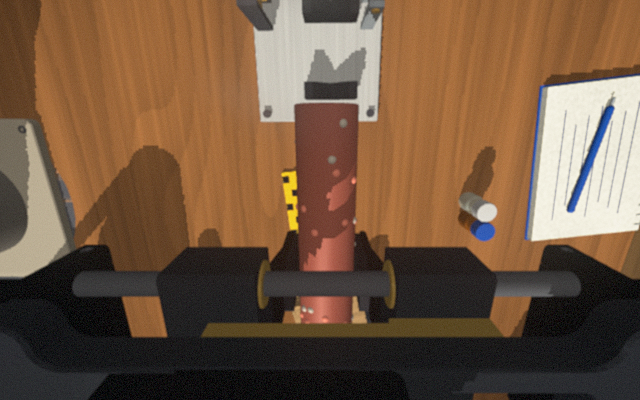

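The near V-rest shows as a black bar at columns 305–357, rows 82–98. The plate's near edge is at row 121, columns 259–379, and the far rest is at (331,10).

Run:
```python
from h import *
import pickle
c=pickle.load(open('w3.pkl','rb'));g=cv2.cvtColor(c['img'],cv2.COLOR_RGB2GRAY)
hsv=cv2.cvtColor(c['img'],cv2.COLOR_RGB2HSV)
print(g[84:100:2,300:364:4])
k=(g[0:99,290:370]<48).astype(np.uint8)
for cn in cv2.findContours(k,0,2)[0]:
    if cv2.contourArea(cn)>150:
        x,y,w,h=cv2.boundingRect(cn);print(x+290,y,w,h)
        for u,v in[(x+290-.5,y+1.),(x+290+w-.5,y+1.),(x+290-.5,y+h-.5),(x+290+w-.5,y+h-.5)]: print((u,v),ray(c,(u,v),.046).round(4))
m=(hsv[...,1]<60)&(hsv[...,2]>110)
for row in (104,110,116): 
    xs=np.where(m[row,240:400])[0]+240;a,b=ray(c,(xs[0]-.5,row),.012),ray(c,(xs[-1]+.5,row),.012);print(row,xs[0],xs[-1],a.round(4),b.round(4))
for col in(266,285,365,374):
    v=np.where(m[60:140,col])[0].max()+60.5;print(col,v,ray(c,(col,v),.012).round(4))
```

```text
[[199 114  59  55  57  49  48  58  56  50  52  46  51  59  57 169]
 [198 123  62  55  47  48  54  54  54  51  54  53  55  55  62 204]
 [201 119  60  59  52  48  46  50  51  53  54  52  54  58  73 209]
 [202 137  63  56  47  50  51  51  51  52  53  47  51  59  69 202]
 [200 140  64  56  53  54  50  47  48  49  48  46  51  58  72 207]
 [201 139  53  58  53  47  47  47  52  53  47  48  49  57  73 206]
 [201 140  60  56  52  49  48  52  44  43  53  51  45  53  73 204]
 [198 160  62  62  59  56  51  56  53  55  63  67  64  70 132 204]]
104 259 377 [0.4101 0.134  0.012 ] [0.5597 0.1344 0.012 ]
110 260 377 [0.4108 0.1269 0.012 ] [0.5601 0.1272 0.012 ]
116 260 377 [0.4103 0.1196 0.012 ] [0.5605 0.1199 0.012 ]
266 121.5 [0.4182 0.1129 0.012 ]
285 121.5 [0.4425 0.1129 0.012 ]
365 120.5 [0.5449 0.1144 0.012 ]
374 120.5 [0.5564 0.1144 0.012 ]
```

Run:
```python
from h import *
import pickle
c=pickle.load(open('w3.pkl','rb'));g=cv2.cvtColor(c['img'],cv2.COLOR_RGB2GRAY).astype(float)
def cross(v,th=115):
    v=v-th;return np.where(np.sign(v[:-1])!=np.sign(v[1:]))[0]
for row in(86,90,94):
    r_=g[row,290:372];i=cross(r_);e=[290+k+(115-r_[k])/(r_[k+1]-r_[k]) for k in i];print(row,np.round(e,1),[ray(c,(x,row),.046)[0].round(4) for x in e])
for col in(308,315,350,354):
    v=g[60:104,col];i=cross(v,90);e=[60+k+(90-v[k])/(v[k+1]-v[k]) for k in i];print(col,np.round(e,1),[ray(c,(col,x),.046)[1].round(4) for x in e])
for row in(4,10,16):
    r_=g[row,280:385];i=cross(r_,100);e=[280+k+(100-r_[k])/(r_[k+1]-r_[k]) for k in i];print(row,np.round(e,1),[ray(c,(x,row),.046)[0].round(4) for x in e])
p,a=core(c,.2381,(285,98,365,230))
```

```text
86 [304.1 356.9] [np.float64(0.4704), np.float64(0.5296)]
90 [304.4 356.6] [np.float64(0.4706), np.float64(0.5294)]
94 [304.4 356.6] [np.float64(0.4706), np.float64(0.5296)]
308 [81.3 98.6] [np.float64(0.1571), np.float64(0.139)]
315 [81.4 98.6] [np.float64(0.157), np.float64(0.139)]
350 [81.  81.  98.3] [np.float64(0.1575), np.float64(0.1575), np.float64(0.1394)]
354 [80.6 98.2] [np.float64(0.1579), np.float64(0.1395)]
4 [302.2 359.4] [np.float64(0.4701), np.float64(0.5294)]
10 [302.3 358.3 365.6 372.9 374.  374.  378.1 383.4] [np.float64(0.4701), np.float64(0.5285), np.float64(0.5361), np.float64(0.5437), np.float64(0.5449), np.float64(0.5449), np.float64(0.5491), np.float64(0.5547)]
16 [303.1 357.2 372.7 377.6 382.6 383.3] [np.float64(0.4708), np.float64(0.5275), np.float64(0.5437), np.float64(0.549), np.float64(0.5542), np.float64(0.5549)]
(295, 103, 63, 127)
core 0.4949220886230469 0.09447933959960937 31.571903228759766 66.80819702148438 perp yaw 0.0006120084625138578
```

Call:
{"name": "move_arm", "arguments": {
  "steps": [
    {"dx": 1.5,"dy": 0.25,"dz": 0,"spin": -0.007},
    {"dx": 3,"dy": 0.22,"dz": 0,"spin": 0},
    {"dx": 3,"dy": 0,"dz": 0,"spin": 0},
    {"dx": 2,"dy": 0,"dz": 0,"spin": 0},
    {"dx": 1,"dy": 0,"dz": 0,"spin": 0},
    {"dx": 0,"dy": 0,"dz": 2,"spin": 0},
    {"dx": 0,"dy": 0,"dz": 4,"spin": 0},
    {"dx": 0,"dy": 0,"dz": 4,"spin": 0},
    {"dx": 0,"dy": 0,"dz": 3,"spin": 0},
    {"dx": 0,"dy": 0,"dz": 2,"spin": 0},
    {"dx": 0,"dy": 0,"dz": 1,"spin": 0},
    {"dx": 0,"dy": 0,"dz": 0,"spin": 0}
  ]
}}

```text
time: 7.85
ee_pos: [0.4995, 0.1444, 0.2417]
eef_rot: [0.705, 0.709, -0.001, -0.001]
ft_force: [-0.0, 0.7, -3.1]
width: 0.0311
grip_force: 25.0
```

Run:
```python
from h import *
import pickle
c=cam('wrist','w4.png');pickle.dump(c,open('w4.pkl','wb'))
s=cam('side');pickle.dump(s,open('s4.pkl','wb'))
u,v=proj(s,[.5,.2,.06]).astype(int);print(u,v)
cr=cv2.resize(s['img'][v-70:v+60,u-100:u+70,::-1],None,fx=2.35,fy=2.35,interpolation=2)
cv2.imwrite('pics/both4.png',np.hstack([cv2.resize(c['img'][:305,130:530,::-1],(400,305)),cr[:305]]))
need([.5,.168,.068],.008)
```

```text
257 247
t 7.95 grasp [0.5004 0.1451 0.0796] yaw 0.0065 tilt [0.0011 0.0002] tool d cm [ 2.294 -0.022  1.164] spin -0.0015078615924180028 F [ 0.57  0.47 -2.56] w 0.031520283804214524
```

View pics/both4.png

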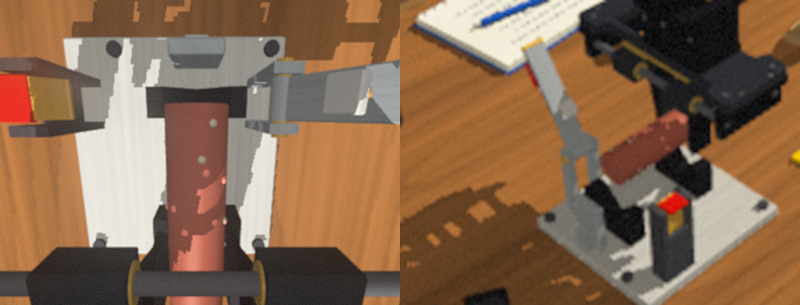

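The wrist view (left half of the composite) shows the core centred on the far V-rest: core axis at column 196, rest at 147–247. The core's front end is at row 102 and the stop at rows 35–67. The side view shows the core hovering between the rests with the strap leaning back clear of the gripper.

Run:
```python
from h import *
import pickle
c=pickle.load(open('w4.pkl','rb'));g=cv2.cvtColor(c['img'],cv2.COLOR_RGB2GRAY)
print('cam',-np.array(c['R']).T@c['t'])
print('col326',g[30:120:2,326],'\ncol284',g[80:130:2,284])
for r0 in range(30,125,1):pass
print('front',ray(c,(326,102),.0956),ray(c,(326,102),.0796))
for v in(37,60,62,67):print('stop',v,ray(c,(326,v),.06))
for v in(86,87,117,118):print('rest',v,ray(c,(284,v),.046))
print('rest x',ray(c,(277,100),.046)[0],ray(c,(377.5,100),.046)[0])
for row in (110,130,150,170):
    h=cv2.cvtColor(c['img'],cv2.COLOR_RGB2HSV)[row,270:390];x=np.where(((h[:,0]<9)|(h[:,0]>172))&(h[:,1]>80))[0]+270
    print(row,x.min(),x.max(),ray(c,((x.min()+x.max())/2,row),.0796)[:2])
```

```text
cam [0.49928666 0.22659648 0.22232745]
col326 [ 93  89 111 141 127 137 139 136 135 133 134 130 102  83  91  91  88  87
  87 113 148 147 149 147 144 145 143 147 150 125  48  39  38  47  50  38
  65  89  94  93  96  93  95  94  96] 
col284 [225 223 203 129  61  67  73  70  73  72  68  66  68  72  72  69  77  79
  71 184 226 224 222 226 226]
front [0.49904749 0.23115014 0.0956    ] [0.49901729 0.23172506 0.0796    ]
stop 37 [0.49879893 0.2640824  0.06      ]
stop 60 [0.49886051 0.25333637 0.06      ]
stop 62 [0.49886599 0.25237933 0.06      ]
stop 67 [0.49887979 0.24997045 0.06      ]
rest 86 [0.47422426 0.24166442 0.046     ]
rest 87 [0.47420292 0.24111779 0.046     ]
rest 117 [0.47354231 0.22419926 0.046     ]
rest 118 [0.4735196  0.22361742 0.046     ]
rest x 0.46974971607319965 0.529622067117874
110 295 357 [0.49903837 0.22804596]
130 297 356 [0.49934121 0.21858293]
150 297 356 [0.49940299 0.20871808]
170 297 355 [0.4992081  0.19842528]
```

Call:
{"name": "move_arm", "arguments": {
  "steps": [
    {"dx": 0,"dy": 0.05,"dz": 0.6,"spin": 0},
    {"dx": 0,"dy": 0,"dz": 0.45,"spin": 0},
    {"dx": 1.0,"dy": 0,"dz": 0,"spin": 0},
    {"dx": 0.7,"dy": 0,"dz": 0,"spin": 0},
    {"dx": 0.3,"dy": 0,"dz": 0,"spin": 0},
    {"dx": 0,"dy": 0,"dz": 0,"spin": 0},
    {"dx": 0,"dy": 0,"dz": 0,"spin": 0}
  ]
}}

```text
time: 8.65
ee_pos: [0.5, 0.1652, 0.2323]
eef_rot: [0.704, 0.71, -0.0, 0.0]
ft_force: [0.2, -0.6, -3.9]
width: 0.0315
grip_force: 25.0
```

Call:
{"name": "move_arm", "arguments": {
  "steps": [
    {"dx": 0.05,"dy": 0,"dz": 0,"spin": 0},
    {"dx": 0.05,"dy": 0,"dz": 0,"spin": 0},
    {"dx": 0,"dy": 0,"dz": 0,"spin": 0}
  ]
}}

```text
time: 8.95
ee_pos: [0.5, 0.166, 0.2322]
eef_rot: [0.705, 0.709, -0.0, 0.0]
ft_force: [0.1, 1.0, -3.6]
width: 0.0316
grip_force: 25.0
```

Call:
{"name": "move_arm", "arguments": {
  "steps": [
    {"dx": 0.05,"dy": 0,"dz": 0,"spin": 0},
    {"dx": 0.05,"dy": 0,"dz": 0,"spin": 0},
    {"dx": 0,"dy": 0,"dz": 0,"spin": 0}
  ]
}}

```text
time: 9.25
ee_pos: [0.5, 0.1672, 0.2322]
eef_rot: [0.705, 0.71, 0.0, 0.0]
ft_force: [0.4, 0.2, -2.1]
width: 0.0315
grip_force: 25.0
```

Call:
{"name": "move_arm", "arguments": {
  "steps": [
    {"dx": 0.05,"dy": 0,"dz": 0,"spin": 0},
    {"dx": 0.05,"dy": 0,"dz": 0,"spin": 0},
    {"dx": 0,"dy": 0,"dz": 0,"spin": 0}
  ]
}}

```text
time: 9.55
ee_pos: [0.5, 0.1682, 0.2322]
eef_rot: [0.705, 0.71, 0.0, 0.0]
ft_force: [-0.1, -0.3, -3.2]
width: 0.0314
grip_force: 25.0
```

Call:
{"name": "move_arm", "arguments": {
  "steps": [
    {"dx": 0.05,"dy": 0,"dz": 0,"spin": 0},
    {"dx": 0,"dy": 0,"dz": 0,"spin": 0}
  ]
}}

```text
time: 9.75
ee_pos: [0.5, 0.1687, 0.2322]
eef_rot: [0.705, 0.71, -0.0, 0.0]
ft_force: [0.4, 0.2, -3.8]
width: 0.0313
grip_force: 25.0
```

Call:
{"name": "move_arm", "arguments": {
  "steps": [
    {"dx": 0.05,"dy": 0,"dz": 0,"spin": 0},
    {"dx": 0,"dy": 0,"dz": 0,"spin": 0}
  ]
}}

```text
time: 9.95
ee_pos: [0.5, 0.1692, 0.2322]
eef_rot: [0.705, 0.71, -0.0, 0.0]
ft_force: [-0.1, -0.8, -2.9]
width: 0.0318
grip_force: 25.0
```

Call:
{"name": "move_arm", "arguments": {
  "steps": [
    {"dx": 0.05,"dy": 0,"dz": 0,"spin": 0},
    {"dx": 0,"dy": 0,"dz": 0,"spin": 0}
  ]
}}

```text
time: 10.15
ee_pos: [0.5, 0.1694, 0.2322]
eef_rot: [0.705, 0.709, -0.0, 0.0]
ft_force: [0.1, -1.6, -2.7]
width: 0.0316
grip_force: 25.0
```

Call:
{"name": "move_arm", "arguments": {
  "steps": [
    {"dx": 0.04,"dy": 0,"dz": 0,"spin": 0},
    {"dx": 0,"dy": 0,"dz": 0,"spin": 0}
  ]
}}

```text
time: 10.35
ee_pos: [0.5, 0.1695, 0.2321]
eef_rot: [0.705, 0.709, -0.0, 0.0]
ft_force: [1.1, -3.6, -3.1]
width: 0.0316
grip_force: 25.0
```

Call:
{"name": "move_arm", "arguments": {
  "steps": [
    {"dx": -0.1,"dy": 0,"dz": 0,"spin": 0},
    {"dx": -0.08,"dy": 0,"dz": 0,"spin": 0},
    {"dx": 0,"dy": 0,"dz": 0.2,"spin": 0},
    {"dx": 0,"dy": 0,"dz": 0.15,"spin": 0},
    {"dx": 0,"dy": 0,"dz": 0.1,"spin": 0},
    {"dx": 0,"dy": 0,"dz": 0,"spin": 0}
  ]
}}

```text
time: 10.95
ee_pos: [0.4999, 0.1685, 0.2276]
eef_rot: [0.705, 0.71, 0.0, -0.0]
ft_force: [0.5, 0.8, -4.2]
width: 0.0312
grip_force: 25.4
```

Call:
{"name": "move_arm", "arguments": {
  "steps": [
    {"dx": 0,"dy": 0,"dz": 0.1,"spin": 0},
    {"dx": 0,"dy": 0,"dz": 0,"spin": 0}
  ]
}}

```text
time: 11.15
ee_pos: [0.5, 0.1685, 0.2267]
eef_rot: [0.705, 0.71, 0.0, -0.0]
ft_force: [0.3, 0.8, -2.6]
width: 0.031
grip_force: 25.7
```

Call:
{"name": "move_arm", "arguments": {
  "steps": [
    {"dx": 0,"dy": 0,"dz": 0.1,"spin": 0},
    {"dx": 0,"dy": 0,"dz": 0,"spin": 0}
  ]
}}

```text
time: 11.35
ee_pos: [0.5, 0.1685, 0.2258]
eef_rot: [0.705, 0.71, 0.0, 0.0]
ft_force: [0.5, 2.6, -3.5]
width: 0.0313
grip_force: 26.0
```

Call:
{"name": "move_arm", "arguments": {
  "steps": [
    {"dx": 0,"dy": 0,"dz": 0.15,"spin": 0},
    {"dx": 0,"dy": 0,"dz": 0.15,"spin": 0},
    {"dx": 0,"dy": 0,"dz": 0,"spin": 0}
  ]
}}

```text
time: 11.65
ee_pos: [0.5, 0.1685, 0.2226]
eef_rot: [0.705, 0.71, 0.0, -0.0]
ft_force: [0.7, 2.3, -3.4]
width: 0.0312
grip_force: 26.6
```

Call:
{"name": "move_arm", "arguments": {
  "steps": [
    {"dx": 0,"dy": 0,"dz": 0.15,"spin": 0},
    {"dx": 0,"dy": 0,"dz": 0.15,"spin": 0},
    {"dx": 0,"dy": 0,"dz": 0,"spin": 0}
  ]
}}

```text
time: 11.95
ee_pos: [0.5, 0.1685, 0.2196]
eef_rot: [0.705, 0.71, 0.0, -0.0]
ft_force: [2.0, 5.3, -2.5]
width: 0.0315
grip_force: 27.1
```

Call:
{"name": "move_arm", "arguments": {
  "steps": [
    {"dx": 0,"dy": 0,"dz": 0.15,"spin": 0},
    {"dx": 0,"dy": 0,"dz": 0.15,"spin": 0},
    {"dx": 0,"dy": 0,"dz": 0,"spin": 0}
  ]
}}

```text
time: 12.25
ee_pos: [0.5, 0.1685, 0.2167]
eef_rot: [0.705, 0.71, 0.0, -0.0]
ft_force: [1.2, 5.0, -1.6]
width: 0.0316
grip_force: 27.4
```

Call:
{"name": "move_arm", "arguments": {
  "steps": [
    {"dx": 0.05,"dy": 0,"dz": 0,"spin": 0},
    {"dx": 0,"dy": 0,"dz": 0.1,"spin": 0},
    {"dx": 0,"dy": 0,"dz": 0.1,"spin": 0},
    {"dx": 0,"dy": 0,"dz": 0,"spin": 0}
  ]
}}

```text
time: 12.65
ee_pos: [0.5, 0.1687, 0.2145]
eef_rot: [0.705, 0.71, -0.0, -0.0]
ft_force: [1.7, 3.5, -2.6]
width: 0.0314
grip_force: 26.5
```

Call:
{"name": "move_arm", "arguments": {
  "steps": [
    {"dx": 0,"dy": 0,"dz": 0.05,"spin": 0},
    {"dx": 0,"dy": 0,"dz": 0.05,"spin": 0},
    {"dx": 0,"dy": 0,"dz": 0,"spin": 0}
  ]
}}

```text
time: 12.95
ee_pos: [0.4999, 0.1687, 0.2137]
eef_rot: [0.705, 0.71, -0.0, 0.0]
ft_force: [0.4, 3.4, -0.7]
width: 0.0314
grip_force: 26.5
```

Call:
{"name": "move_arm", "arguments": {
  "steps": [
    {"dx": 0,"dy": 0,"dz": 0.05,"spin": 0},
    {"dx": 0,"dy": 0,"dz": 0,"spin": 0}
  ]
}}

```text
time: 13.15
ee_pos: [0.5, 0.1687, 0.2133]
eef_rot: [0.705, 0.71, -0.0, 0.0]
ft_force: [-2.3, 2.2, 2.5]
width: 0.0311
grip_force: 26.7
```

Call:
{"name": "move_arm", "arguments": {
  "steps": [
    {"dx": 0,"dy": 0,"dz": 0.03,"spin": 0},
    {"dx": 0,"dy": 0,"dz": 0,"spin": 0},
    {"dx": 0,"dy": 0,"dz": 0,"spin": 0}
  ],
  "squeeze": 5
}}

```text
time: 13.45
ee_pos: [0.4999, 0.1687, 0.213]
eef_rot: [0.705, 0.71, -0.0, 0.0]
ft_force: [-3.9, 1.8, 5.5]
width: 0.0317
grip_force: 6.2
```

Call:
{"name": "move_arm", "arguments": {
  "steps": [
    {"dx": 0,"dy": 0,"dz": 0,"spin": 0},
    {"dx": 0,"dy": 0,"dz": 0,"spin": 0},
    {"dx": 0,"dy": 0,"dz": 0,"spin": 0},
    {"dx": 0,"dy": 0,"dz": 0,"spin": 0},
    {"dx": 0.3,"dy": 0,"dz": 0,"spin": 0},
    {"dx": 0.3,"dy": 0,"dz": 0,"spin": 0},
    {"dx": 0,"dy": 0,"dz": 0,"spin": 0}
  ],
  "claw": 4.6
}}

```text
time: 14.15
ee_pos: [0.5002, 0.175, 0.2131]
eef_rot: [0.705, 0.71, 0.0, 0.0]
ft_force: [-0.1, 0.7, -0.2]
width: 0.0457
grip_force: 0.0
```

Run:
```python
from h import *
import pickle
c=cam('wrist');pickle.dump(c,open('w5.pkl','wb'));s=cam('side')
u,v=257,247
cr=cv2.resize(s['img'][v-70:v+60,u-100:u+70,::-1],None,fx=2.35,fy=2.35,interpolation=2)
cv2.imwrite('pics/both5.png',np.hstack([c['img'][:305,130:530,::-1],cr[:305]]))
need([.5,.17,.0486],.008)
```

```text
t 14.25 grasp [0.5001 0.1746 0.049 ] yaw 0.007 tilt [ 0.0003 -0.0003] tool d cm [-0.46  -0.015  0.036] spin -0.0010251590184777726 F [-0.48 -0.07 -0.14] w 0.04619615081308696
```

View pics/both5.png

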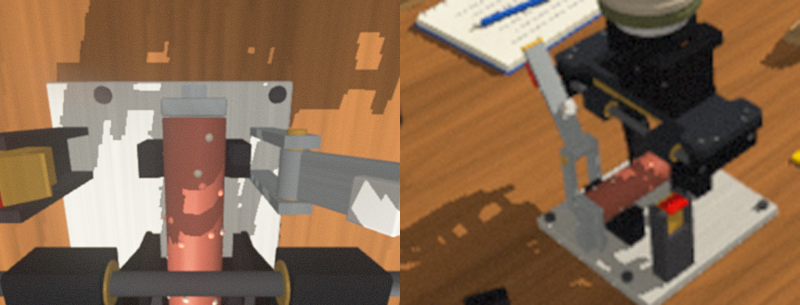

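The core is lying in both rests with its end almost at the stop (rows 97–117 in the wrist view). Next I regrip it lightly and push.

Call:
{"name": "move_arm", "arguments": {
  "steps": [
    {"dx": 0,"dy": 0,"dz": 0,"spin": 0},
    {"dx": 0,"dy": 0,"dz": 0,"spin": 0},
    {"dx": 0,"dy": 0,"dz": 0,"spin": 0},
    {"dx": 0,"dy": 0,"dz": 0,"spin": 0},
    {"dx": 0,"dy": 0,"dz": 0,"spin": 0}
  ],
  "claw": 2.5,
  "squeeze": 10
}}

```text
time: 14.75
ee_pos: [0.4995, 0.1747, 0.2128]
eef_rot: [0.705, 0.71, -0.001, -0.0]
ft_force: [-4.6, 0.2, 4.7]
width: 0.0315
grip_force: 10.0
```

Call:
{"name": "move_arm", "arguments": {
  "steps": [
    {"dx": 0.04,"dy": 0,"dz": 0,"spin": 0},
    {"dx": 0.04,"dy": 0,"dz": 0,"spin": 0},
    {"dx": 0,"dy": 0,"dz": 0,"spin": 0}
  ]
}}

```text
time: 15.05
ee_pos: [0.4996, 0.1749, 0.2128]
eef_rot: [0.705, 0.709, -0.001, 0.0]
ft_force: [-5.7, -4.1, 6.3]
width: 0.032
grip_force: 10.0
```

Call:
{"name": "move_arm", "arguments": {
  "steps": [
    {"dx": 0.03,"dy": 0,"dz": 0,"spin": 0},
    {"dx": 0,"dy": 0,"dz": 0,"spin": 0},
    {"dx": 0,"dy": 0,"dz": 0,"spin": 0}
  ]
}}

```text
time: 15.35
ee_pos: [0.4996, 0.175, 0.2128]
eef_rot: [0.705, 0.709, -0.001, 0.0]
ft_force: [-6.8, -5.5, 6.9]
width: 0.0318
grip_force: 10.0
```

Call:
{"name": "move_arm", "arguments": {
  "steps": [
    {"dx": 0,"dy": -0.04,"dz": -0.04,"spin": 0},
    {"dx": 0,"dy": -0.04,"dz": -0.04,"spin": 0},
    {"dx": 0,"dy": 0,"dz": 0,"spin": 0}
  ]
}}

```text
time: 15.65
ee_pos: [0.4993, 0.1752, 0.2135]
eef_rot: [0.705, 0.709, -0.0, 0.0]
ft_force: [0.6, -3.6, -3.2]
width: 0.0317
grip_force: 10.0
```

Call:
{"name": "move_arm", "arguments": {
  "steps": [
    {"dx": 0.02,"dy": 0,"dz": 0.03,"spin": 0},
    {"dx": 0,"dy": 0,"dz": 0.02,"spin": 0},
    {"dx": 0,"dy": 0,"dz": 0,"spin": 0},
    {"dx": 0,"dy": 0,"dz": 0,"spin": 0}
  ]
}}

```text
time: 16.05
ee_pos: [0.4993, 0.1754, 0.213]
eef_rot: [0.705, 0.709, -0.0, 0.0]
ft_force: [0.3, -5.3, -1.9]
width: 0.0316
grip_force: 10.0
```

Call:
{"name": "move_arm", "arguments": {
  "steps": [
    {"dx": 0,"dy": 0,"dz": 0,"spin": 0},
    {"dx": 0,"dy": 0,"dz": 0,"spin": 0},
    {"dx": 0,"dy": 0,"dz": 0,"spin": 0},
    {"dx": 0,"dy": 0,"dz": -1,"spin": 0},
    {"dx": 0,"dy": 0,"dz": -3,"spin": 0},
    {"dx": 0,"dy": 0,"dz": -3,"spin": 0},
    {"dx": 0,"dy": 0,"dz": -4,"spin": 0},
    {"dx": 0,"dy": 0,"dz": -4,"spin": 0},
    {"dx": 0,"dy": 0,"dz": -4,"spin": 0},
    {"dx": 0,"dy": 0,"dz": -1,"spin": 0},
    {"dx": 0,"dy": 0,"dz": 0,"spin": 0}
  ],
  "claw": 5.0
}}

```text
time: 17.15
ee_pos: [0.4992, 0.1766, 0.4154]
eef_rot: [0.705, 0.71, 0.002, 0.001]
ft_force: [0.3, 0.3, -0.6]
width: 0.05
grip_force: 0.0
```

Call:
{"name": "move_arm", "arguments": {
  "steps": [
    {"dx": 0,"dy": 0,"dz": 0,"spin": 0},
    {"dx": 0,"dy": 0,"dz": 0,"spin": 0},
    {"dx": 0,"dy": 0,"dz": 0,"spin": 0},
    {"dx": 0,"dy": 0,"dz": 0,"spin": 0}
  ],
  "claw": 0
}}

```text
time: 17.55
ee_pos: [0.499, 0.176, 0.4124]
eef_rot: [0.705, 0.71, -0.001, -0.0]
ft_force: [0.3, -0.2, -0.5]
width: 0.0255
grip_force: 0.0
```

Run:
```python
from h import *
import pickle
c=cam('wrist');pickle.dump(c,open('w6.pkl','wb'));s=cam('side')
pickle.dump(s,open('s6.pkl','wb'))
u,v=257,247
cr=cv2.resize(s['img'][v-70:v+60,u-100:u+70,::-1],None,fx=2.35,fy=2.35,interpolation=2)
cv2.imwrite('pics/both6.png',np.hstack([c['img'][:305,130:530,::-1],cr[:305]]))
H=np.array([.5,.191,0])
for th in(2.0,2.1,2.2,2.3):
    P=H+np.array([.042-.104*np.cos(th),.042,.0765+.104*np.sin(th)]);print(th,proj(s,P),proj(c,P))
need([.5+.042+.075+.03,.233,.13],.008,ahead=.1822)
```

```text
2.0 [214.19652059 194.80068913] [436.02043347 147.44245197]
2.1 [211.67550034 194.87693814] [445.24877154 146.82308127]
2.2 [209.40326828 195.41060162] [452.99319759 146.10097332]
2.3 [207.39759392 196.38481438] [459.20012268 145.29777241]
t 17.65 grasp [0.499  0.176  0.2306] yaw 0.0072 tilt [-0.0007 -0.0001] tool d cm [ 5.593 14.853 10.047] spin -0.0008354446554634798 F [ 0.37 -0.44 -0.03] w 0.017931779082363132
```

View pics/both6.png

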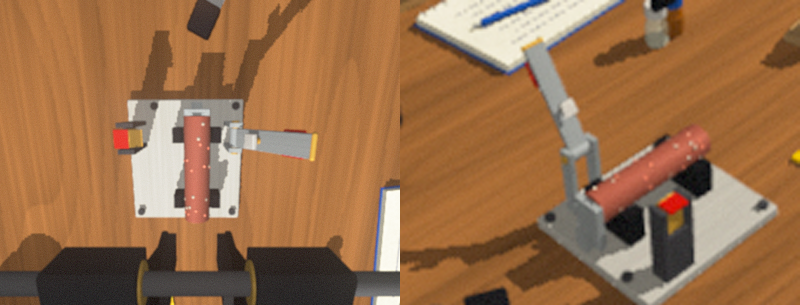

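The core is seated with its end at the stop. The strap tip is at wrist-crop (313,146), which gives θ of about 2.05. I'll go behind the strap with the fingers closed.

Call:
{"name": "move_arm", "arguments": {
  "steps": [
    {"dx": 0,"dy": 2,"dz": -1,"spin": 0},
    {"dx": 0,"dy": 3.5,"dz": 0,"spin": 0},
    {"dx": 1,"dy": 3.5,"dz": 0,"spin": 0},
    {"dx": 2,"dy": 3,"dz": 0,"spin": 0},
    {"dx": 2,"dy": 0.9,"dz": 0,"spin": 0},
    {"dx": 0.7,"dy": 0,"dz": 2,"spin": 0},
    {"dx": 0,"dy": 0,"dz": 3,"spin": 0},
    {"dx": 0,"dy": 0,"dz": 2.5,"spin": 0},
    {"dx": 0,"dy": 0,"dz": 1.5,"spin": 0},
    {"dx": 0,"dy": 0,"dz": 0,"spin": 0},
    {"dx": 0,"dy": 0,"dz": 0,"spin": 0}
  ]
}}

```text
time: 18.75
ee_pos: [0.6279, 0.234, 0.3341]
eef_rot: [0.705, 0.71, 0.0, 0.0]
ft_force: [-0.1, 0.7, 0.5]
width: 0.0004
grip_force: 0.0
```

Run:
```python
from h import *
need([.4995+.0475+.015,.233,.150],.008,ahead=.1822)
```

```text
t 18.75 grasp [0.6281 0.234  0.1519] yaw 0.0068 tilt [0.0006 0.0004] tool d cm [-0.059 -6.607  0.186] spin -0.001198607798960083 F [-0.08  0.72  0.53] w 0.0004366835710486391
```

Call:
{"name": "move_arm", "arguments": {
  "steps": [
    {"dx": -0.1,"dy": -0.8,"dz": 0,"spin": 0},
    {"dx": 0,"dy": -0.8,"dz": 0,"spin": 0},
    {"dx": 0,"dy": -0.8,"dz": 0,"spin": 0},
    {"dx": 0,"dy": -0.8,"dz": 0,"spin": 0},
    {"dx": 0,"dy": -0.8,"dz": 0,"spin": 0},
    {"dx": 0,"dy": -0.8,"dz": 0,"spin": 0},
    {"dx": 0,"dy": -0.8,"dz": 0,"spin": 0},
    {"dx": 0,"dy": -0.8,"dz": 0,"spin": 0},
    {"dx": 0,"dy": -0.2,"dz": 0,"spin": 0},
    {"dx": 0,"dy": 0,"dz": 0,"spin": 0}
  ]
}}

```text
time: 19.75
ee_pos: [0.5613, 0.2325, 0.333]
eef_rot: [0.704, 0.71, -0.0, -0.0]
ft_force: [0.2, -0.4, -0.5]
width: 0.0003
grip_force: 0.0
```

Run:
```python
from h import *
s=cam('side');u,v=257,247
c=cam('wrist')
cr=cv2.resize(s['img'][v-90:v+60,u-100:u+70,::-1],None,fx=2.35,fy=2.35,interpolation=2)
cv2.imwrite('pics/both7.png',np.hstack([c['img'][:350,130:530,::-1],cr[:350]]))
need([.4995+.0259+.015,.233,.152],.008,ahead=.1822)
```

```text
t 19.85 grasp [0.5616 0.2323 0.1507] yaw 0.0069 tilt [-0.0007 -0.0003] tool d cm [ 0.084 -2.121 -0.126] spin -0.0010880787774234513 F [-0.4   0.07  0.05] w 0.00046692963687243894
```

View pics/both7.png

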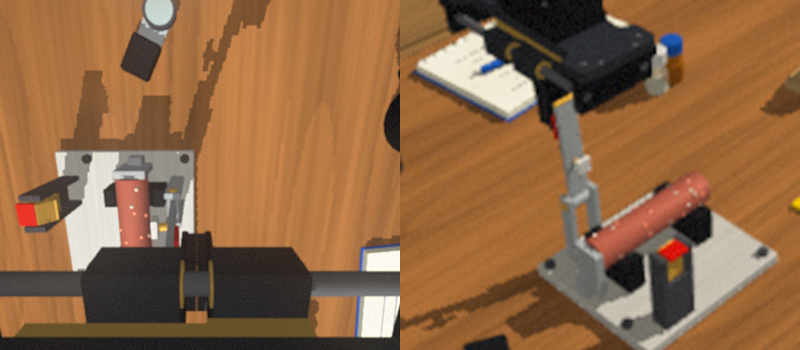

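The strap is now just about upright at the finger and the core is undisturbed. That was the tenth and last picture, so from here I follow the arc by numbers.

Call:
{"name": "move_arm", "arguments": {
  "steps": [
    {"dx": 0.05,"dy": -1.06,"dz": -0.1,"spin": 0},
    {"dx": 0,"dy": -1.06,"dz": -0.1,"spin": 0},
    {"dx": 0,"dy": -0.77,"dz": 0.1,"spin": 0},
    {"dx": 0,"dy": -0.76,"dz": 0.2,"spin": 0},
    {"dx": 0,"dy": -0.7,"dz": 0.35,"spin": 0},
    {"dx": 0,"dy": -0.7,"dz": 0.42,"spin": 0},
    {"dx": 0,"dy": -0.62,"dz": 0.5,"spin": 0},
    {"dx": 0,"dy": -0.61,"dz": 0.54,"spin": 0},
    {"dx": 0,"dy": -0.63,"dz": 0.54,"spin": 0},
    {"dx": 0,"dy": -0.62,"dz": 0.56,"spin": 0},
    {"dx": 0,"dy": 0,"dz": 0,"spin": 0}
  ]
}}

```text
time: 20.95
ee_pos: [0.4855, 0.2324, 0.3022]
eef_rot: [0.704, 0.71, -0.001, -0.0]
ft_force: [-0.1, -0.3, -0.5]
width: 0.0005
grip_force: 0.0
```

Call:
{"name": "move_arm", "arguments": {
  "steps": [
    {"dx": 0,"dy": -0.4,"dz": 0.5,"spin": 0},
    {"dx": 0,"dy": -0.37,"dz": 0.53,"spin": 0},
    {"dx": 0,"dy": -0.27,"dz": 0.58,"spin": 0},
    {"dx": 0,"dy": -0.26,"dz": 0.6,"spin": 0},
    {"dx": 0,"dy": 0,"dz": 0,"spin": 0},
    {"dx": 0,"dy": 0,"dz": 0,"spin": 0}
  ]
}}

```text
time: 21.55
ee_pos: [0.4734, 0.2323, 0.2809]
eef_rot: [0.705, 0.71, -0.0, -0.0]
ft_force: [-0.5, -0.0, -0.3]
width: 0.001
grip_force: 0.0
```

Run:
```python
from h import *
c=cam('wrist');s=cam('side')
need([.4995-.044+.015,.233,.0906],.008,ahead=.1822)
h=cv2.cvtColor(s['img'],cv2.COLOR_RGB2HSV)
m=(((h[...,0]<5)|(h[...,0]>175))&(h[...,1]>190)&(h[...,2]>90)).astype(np.uint8)
n,_,st,ce=cv2.connectedComponentsWithStats(m)
for i in range(1,n):
    if st[i,4]>5 and abs(ce[i][0]-257)<90 and abs(ce[i][1]-247)<90: print(st[i],ce[i].round(1))
H=np.array([.4995,.191,0])
for th in(.1,.2,.3,.5):
    P=H+np.array([.042-.08*np.cos(th)+.0055*np.sin(th),.042,.0765+.08*np.sin(th)+.0055*np.cos(th)]);print(th,proj(s,P))
```

```text
t 21.65 grasp [0.4736 0.2324 0.0989] yaw 0.0069 tilt [0.0001 0.0001] tool d cm [ 0.063 -0.307  0.835] spin -0.0011273551018464723 F [ 0.46  0.93 -0.96] w 0.00023362870381995535
[251 247  15   9  65] [258.2 251.2]
[268 259  12   9  59] [273.3 263.3]
0.1 [256.99369483 253.1862402 ]
0.2 [256.1714782  249.84045391]
0.3 [255.08936103 246.36648809]
0.5 [252.18965713 239.19520633]
```

The strap followed: its tab is at side (258,251), matching θ of about 0.2, and the release tab is at (273,263). Next I press gently.

Call:
{"name": "move_arm", "arguments": {
  "steps": [
    {"dx": 0.06,"dy": -0.1,"dz": 0.3,"spin": 0},
    {"dx": 0,"dy": -0.1,"dz": 0.3,"spin": 0},
    {"dx": 0,"dy": 0,"dz": 0.2,"spin": 0},
    {"dx": 0,"dy": 0,"dz": 0,"spin": 0},
    {"dx": 0,"dy": 0,"dz": 0,"spin": 0}
  ]
}}

```text
time: 22.15
ee_pos: [0.4714, 0.2329, 0.2729]
eef_rot: [0.705, 0.71, -0.0, -0.0]
ft_force: [0.4, 0.5, 0.4]
width: 0.0004
grip_force: 0.0
```

Call:
{"name": "move_arm", "arguments": {
  "steps": [
    {"dx": 0,"dy": 0,"dz": 0.05,"spin": 0},
    {"dx": 0,"dy": 0,"dz": 0.05,"spin": 0},
    {"dx": 0,"dy": 0,"dz": 0,"spin": 0}
  ]
}}

```text
time: 22.45
ee_pos: [0.4714, 0.2329, 0.272]
eef_rot: [0.705, 0.71, 0.0, 0.0]
ft_force: [-0.3, 0.2, 0.5]
width: 0.0006
grip_force: 0.1
```

Call:
{"name": "move_arm", "arguments": {
  "steps": [
    {"dx": 0,"dy": 0,"dz": 0.05,"spin": 0},
    {"dx": 0,"dy": 0,"dz": 0.05,"spin": 0},
    {"dx": 0,"dy": 0,"dz": 0,"spin": 0}
  ]
}}

```text
time: 22.75
ee_pos: [0.4714, 0.233, 0.2712]
eef_rot: [0.705, 0.71, -0.0, 0.0]
ft_force: [-2.0, -0.3, 4.4]
width: 0.0005
grip_force: 2.2
```

Call:
{"name": "move_arm", "arguments": {
  "steps": [
    {"dx": 0,"dy": 0,"dz": 0.05,"spin": 0},
    {"dx": 0,"dy": 0,"dz": 0,"spin": 0}
  ]
}}

```text
time: 22.95
ee_pos: [0.4714, 0.233, 0.2708]
eef_rot: [0.705, 0.71, -0.0, 0.0]
ft_force: [-3.0, -0.8, 5.8]
width: 0.0007
grip_force: 2.8
```

Call:
{"name": "move_arm", "arguments": {
  "steps": [
    {"dx": 0,"dy": 0,"dz": 0.05,"spin": 0},
    {"dx": 0,"dy": 0,"dz": 0,"spin": 0}
  ]
}}

```text
time: 23.15
ee_pos: [0.4713, 0.2331, 0.2704]
eef_rot: [0.705, 0.71, -0.0, 0.0]
ft_force: [-2.4, -0.4, 7.1]
width: 0.0003
grip_force: 3.6
```

Call:
{"name": "move_arm", "arguments": {
  "steps": [
    {"dx": 0,"dy": 0,"dz": 0.05,"spin": 0},
    {"dx": 0,"dy": 0,"dz": 0,"spin": 0}
  ]
}}

```text
time: 23.35
ee_pos: [0.4713, 0.2331, 0.2699]
eef_rot: [0.705, 0.71, -0.0, 0.0]
ft_force: [-3.4, -2.3, 7.9]
width: 0.0002
grip_force: 4.0
```

Call:
{"name": "move_arm", "arguments": {
  "steps": [
    {"dx": 0,"dy": 0,"dz": 0.05,"spin": 0},
    {"dx": 0,"dy": 0,"dz": 0.05,"spin": 0},
    {"dx": 0,"dy": 0,"dz": 0,"spin": 0}
  ]
}}

```text
time: 23.65
ee_pos: [0.4712, 0.2331, 0.2688]
eef_rot: [0.705, 0.71, -0.0, 0.0]
ft_force: [-3.6, -0.9, 7.3]
width: 0.0005
grip_force: 3.7
```

Call:
{"name": "move_arm", "arguments": {
  "steps": [
    {"dx": 0,"dy": 0,"dz": 0.05,"spin": 0},
    {"dx": 0,"dy": 0,"dz": 0.05,"spin": 0},
    {"dx": 0,"dy": 0,"dz": 0,"spin": 0}
  ]
}}

```text
time: 23.95
ee_pos: [0.4711, 0.2331, 0.2677]
eef_rot: [0.705, 0.71, -0.0, -0.0]
ft_force: [-2.7, -0.9, 6.6]
width: 0.0006
grip_force: 3.3
```

Call:
{"name": "move_arm", "arguments": {
  "steps": [
    {"dx": 0,"dy": 0,"dz": 0.05,"spin": 0},
    {"dx": 0,"dy": 0,"dz": 0.05,"spin": 0},
    {"dx": 0,"dy": 0,"dz": 0,"spin": 0}
  ]
}}

```text
time: 24.25
ee_pos: [0.471, 0.2331, 0.2664]
eef_rot: [0.705, 0.71, -0.0, -0.0]
ft_force: [-3.8, 0.3, 4.0]
width: 0.0004
grip_force: 2.3
```

Call:
{"name": "move_arm", "arguments": {
  "steps": [
    {"dx": 0,"dy": 0,"dz": 0.05,"spin": 0},
    {"dx": 0,"dy": 0,"dz": 0.05,"spin": 0},
    {"dx": 0,"dy": 0,"dz": 0,"spin": 0}
  ]
}}

```text
time: 24.55
ee_pos: [0.4714, 0.233, 0.2654]
eef_rot: [0.705, 0.71, 0.0, 0.0]
ft_force: [-0.6, 0.2, 1.4]
width: 0.0005
grip_force: 0.5
```

Call:
{"name": "move_arm", "arguments": {
  "steps": [
    {"dx": 0,"dy": 0,"dz": 0.05,"spin": 0},
    {"dx": 0,"dy": 0,"dz": 0,"spin": 0},
    {"dx": 0,"dy": 0,"dz": 0,"spin": 0}
  ]
}}

```text
time: 24.85
ee_pos: [0.4716, 0.2328, 0.2649]
eef_rot: [0.705, 0.71, 0.0, 0.0]
ft_force: [-0.2, -0.0, -0.0]
width: 0.0005
grip_force: 0.1
```

Call:
{"name": "move_arm", "arguments": {
  "steps": [
    {"dx": 0,"dy": 0,"dz": 0.05,"spin": 0},
    {"dx": 0,"dy": 0,"dz": 0,"spin": 0},
    {"dx": 0,"dy": 0,"dz": 0,"spin": 0}
  ]
}}

```text
time: 25.15
ee_pos: [0.4716, 0.2328, 0.2646]
eef_rot: [0.705, 0.71, 0.0, 0.0]
ft_force: [0.4, -2.1, 2.6]
width: 0.0005
grip_force: 1.1
```

Call:
{"name": "move_arm", "arguments": {
  "steps": [
    {"dx": 0,"dy": 0,"dz": 0.03,"spin": 0},
    {"dx": 0,"dy": 0,"dz": 0,"spin": 0},
    {"dx": 0,"dy": 0,"dz": 0,"spin": 0}
  ]
}}

```text
time: 25.45
ee_pos: [0.4716, 0.2329, 0.2643]
eef_rot: [0.705, 0.71, 0.0, 0.0]
ft_force: [-1.1, -1.8, 4.2]
width: 0.0006
grip_force: 2.1
```

Call:
{"name": "move_arm", "arguments": {
  "steps": [
    {"dx": 0,"dy": 0,"dz": -0.3,"spin": 0},
    {"dx": 0,"dy": 0,"dz": -1.5,"spin": 0},
    {"dx": 0,"dy": 0,"dz": -3,"spin": 0},
    {"dx": 0,"dy": 0,"dz": -4,"spin": 0},
    {"dx": -2,"dy": 0,"dz": -4,"spin": 0},
    {"dx": -3,"dy": 0,"dz": -3,"spin": 0},
    {"dx": -3,"dy": 0,"dz": 0,"spin": 0},
    {"dx": -3,"dy": 0,"dz": 0,"spin": 0},
    {"dx": -2,"dy": 0,"dz": 0,"spin": 0},
    {"dx": 0,"dy": 0,"dz": 0,"spin": 0},
    {"dx": 0,"dy": 0,"dz": 0,"spin": 0}
  ]
}}

```text
time: 26.55
ee_pos: [0.4721, 0.1034, 0.4229]
eef_rot: [0.705, 0.71, 0.0, 0.0]
ft_force: [-0.6, 0.6, -0.1]
width: 0.0002
grip_force: 0.0
```

Run:
```python
from h import *
c=cam('wrist','w9.png');s=cam('side')
H=np.array([.4995,.191,0])
for cc,n in((s,'side'),(c,'wrist')):
    h=cv2.cvtColor(cc['img'],cv2.COLOR_RGB2HSV)
    m=(((h[...,0]<5)|(h[...,0]>175))&(h[...,1]>190)&(h[...,2]>80)).astype(np.uint8)
    k,_,st,ce=cv2.connectedComponentsWithStats(m)
    print(n,[(ce[i].round(1).tolist(),st[i].tolist()) for i in range(1,k) if st[i,4]>12])
    for th in(0,.06,.15):
        P=H+np.array([.042-.08*np.cos(th)+.0055*np.sin(th),.042,.0765+.08*np.sin(th)+.0055*np.cos(th)]);print(th,proj(cc,P).round(1))
need([.45,.1,.3],ahead=.1822)
```

```text
side [([259.0, 257.1], [252, 252, 15, 11, 94]), ([273.2, 263.3], [267, 259, 13, 9, 59])]
0 [257.5 256.4]
0.06 [257.2 254.5]
0.15 [256.6 251.5]
wrist [([273.7, 65.0], [266, 54, 16, 22, 300]), ([315.6, 66.4], [306, 56, 21, 23, 413])]
0 [316.1  66. ]
0.06 [316.4  65.2]
0.15 [317.4  64.1]
t 26.65 grasp [0.4722 0.1043 0.2405] yaw 0.0088 tilt [0.0005 0.0004] tool d cm [-0.408 -2.22  -5.952] spin None F [0.45 0.33 0.87] w 0.00044275287335630506
```

With the arm clear, the tab centroid matches the θ = 0 prediction in both views, so the strap is home. I'm handing in.

```bash
python3 -c "
from bench import job;print(job.close_job())"
```

```text
the job is handed in; nothing more can be done
None
```

The granite core lies in both V-rests, slid against the end stop with about 5 N at the wrist. The strap is home under its catch (force drop felt, tab level in both cameras), and the job is handed in; the interface gave no verdict.

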